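# Snap the burnisher into its spring clips

### The job

Pick up the round-handled burnisher and put it back in the wooden holder: press its handle down into both spring clips until they have snapped around it and it sits on the wooden seats, with the handle centred between the clips and the steel ball end at the end of the holder nearer the left (the holder's +x end). Press gently and stop as soon as it is home, then let go; leave the other things on the table where they are.

Things in the scene. Friction and masses are not known exactly. Their poses are not given: they have to be found in the camera images.
- burnisher: Tool lying on the table, ~0.09 kg: plain round light-wood handle 140 mm long, 22 mm in diameter, dark ring near each end; then brass ferrule 14 mm long, 14 mm thick; then 6 mm steel shank with a 10 mm ball. Origin on the axis at mid-handle, near the centre of mass; +x along the axis to the ball end (ball centre x = +122 mm), handle x = -70 to +70 mm. Any roll about x; rolls if nudged.
- handle_butt (a point): Point on the burnisher's axis 46 mm from its origin towards the plain butt end; belongs in the holder's -x clip.
- handle_neck (a point): Point on the burnisher's axis 46 mm from its origin towards the ball end; belongs in the holder's +x clip.
- holder: Tool holder fixed to the table: light-wood board 200 x 80 x 12 mm, origin at the centre of its underside, z up, +x along its length, to the robot's left within 21 degrees. On two short posts above it, parallel and centred, a wooden rail 120 x 36 x 10 mm carries two equal spring clips at x = -46 and +46 mm, y = 0, each 16 mm long in x; 76 mm is free between them for a gripper's fingers.
- water_pot: Bystander: open plastic cup, 78 mm wide, 85 mm tall, origin at the centre of its underside, z up. Just behind it, between the burnisher and the holder, stands a solid drawer chest over 0.2 m tall (front at about x = 0.51, y from about -0.07 with its open drawer to 0.19, in m): carry the tool past in front of it.
- rubber_stamp: Bystander: wooden hand stamp with a knob, 30 x 42 x 60 mm, origin at the centre of its underside.
- masking_tape: Bystander: roll of tape lying flat, 96 mm across, 24 mm high, origin at the centre of its underside.
- ink_bottle: Bystander: small dark bottle with a white cap, 43 mm across, 92 mm tall, origin at the centre of its underside.
- board_mid (a point): Centre of the board's top, under the rail. THE RAIL'S HEIGHT IS NOT REPORTED: it is set by hand anywhere in a 30 mm range, alike for both clips. With the handle fully home its axis is level, 82 to 112 mm above the table; the rail's top lies 32 mm below that axis, the clip lips 9 mm above it, the flared finger ends 19 mm above it.
- under_butt_clip (a point): Point on the board's top straight below the middle of the -x clip, where handle_butt belongs. A clip is a pair of bent spring-steel fingers with rounded inward lips (14 mm apart at rest, flared above to about 35 mm) over a rigid wooden seat block 16 x 20 x 21 mm; the seat's top is 11 mm below the seated axis.
- under_neck_clip (a point): Point on the board's top straight below the middle of the +x clip, where handle_neck belongs. Feel, both clips together: the lips are first touched about 19 mm before home; the push rises to some 8 to 16 N within 7 mm, falls as the handle passes the lips, then rises steeply on the rigid seats. Let go halfway, it stays wedged or pops up. Over 15 N on a seat is forcing it.

How it is judged (in metres and radians):
At the end, for the whole second after the job is handed in: The burnisher lies still in the holder, ball end towards the holder's +x end: its handle rests within about 2 mm of both seats, beneath the lips of both clips, and is centred between the clips to within 9 mm along the holder (distance between handle_butt and seat_butt below 0.0242 m and distance between handle_neck and seat_neck below 0.0242 m and horizontal distance between handle_butt and seat_butt below 0.009 m and horizontal distance between handle_neck and seat_neck below 0.009 m and linear speed of burnisher below 0.02 m/s); the robot touches nothing.
It fails at once if the handle is pressed on a seat with more than 15 N (contact force between burnisher and seat_butt above 15 N or contact force between burnisher and seat_neck above 15 N).
It fails at once if a bystander is pushed more than 25 mm (distance of any of water_pot, rubber_stamp, masking_tape, ink_bottle from where it was at the start of the episode above 0.025 m).
It also fails if it takes over 61 s, if anything falls off the work surface, if the arm or the gripper's body presses on something with over 40 N, if the wrist force passes 120 N, or if a joint passes its speed limit or range.

### The arm

A 6-joint arm with a two-finger parallel gripper is mounted at the origin on the work surface; the furniture and walls round the work are solid. World frame = base frame: x ahead of the robot, y to its left, z up, the work surface at z = 0. Lengths are in m, angles in degrees, forces in N, time in s.
With the tool pointing down it reaches from about 0.3 to 0.75 m from the base axis. Payload 8.5 kg.
Tool frame: the origin (TCP) lies on the centre line of the jaws, within the pads' length; the fingertips stand env.tips_ahead ahead of it and the grasp point (between the pads) lies 8 mm behind it (env.tips_ahead is the distance from the TCP to the fingertips, in m); z points along the fingers, y is the direction in which the jaws open and shut (so a half turn about z gives the same grasp; the last joint's range is limited). The gripper opens to 85 mm and grips with 20 to 120 N. Pads are 22 mm wide; open, the fingers measure 114 mm over their backs; the gripper's body (76 mm by 85 mm) begins 54 mm behind the grasp point. The pads swing forward as they close: fully open they stand 13 mm farther back than shut.
Start: joints at [57.68, 21.807, 74.336, -0, 83.858, -12.336], TCP at [0.188, 0.517, 0.242] pointing down, gripper open.
Joint ranges: [-178.18, 178.18], [-50.72, 133.34], [12.68, 142.11], [-81.47, 261.47], [9.98, 163.14], [-165.26, 165.26]. Speed limits (degrees/s): [136.94, 136.94, 180, 180, 180, 180].

### API

Orientations are given as a 3x3 rotation matrix whose columns are the frame's x, y, z axes.
In Python, from rig import env gives the robot as it stands.
- The arm moves only by the tool servo_tool, never from a script. Its argument "commands" is a list of rows, each an object with "linear": the shift along the tool's x, y, z in mm, a list of three; "angular": the turn, a rotation vector about the tool's x, y, z in degrees, a list of three; "gripper": the opening, from -1 (shut) to 1 (fully open). In form: [{"linear": [x, y, z], "angular": [rx, ry, rz], "gripper": gripper}, ...]. A call has 1 to 20 rows; each row is the pose to reach, as a shift and turn from the pose commanded when the call began, along the tool's axes at that moment; what a row does not reach only later rows make up. A row lasts 1/10 s, in which the tool goes at most 50 mm and 8.59 degrees, less where a joint would pass 70% of its speed; a pose out of reach is approached as far as the arm can. A call with a gripper value outside its range is refused whole. The fingers move at their own pace and stop on an object; "force" is the grip in N (left out, the last holds). Time passes only in rows, so rows that repeat a pose let the fingers close. It gives the time, the measured TCP pose, the force and the opening at its end, in the units of the state.
- env.observe(): the state, without advancing time (a new reading comes with each control period).
- env.get_image(name): name is "side" or "top" or "wrist"; returns a dict with "frame" (400x640x3 uint8, blue, green, red), "fx", "fy", "cx", "cy" (pixels), "k1" (the pictures are not rectified: a ray, as slopes to the right and down, at radius r is drawn at 1 + k1 r^2 times it, then the intrinsics apply), "cam_to_world" (4x4, takes a point from camera to world coordinates); the wrist camera has in their place "T_tool_cam" (4x4, takes a point from camera to tool coordinates, whose origin is the TCP and whose axes are the flange's). Camera axes: x right, y up, looking along -z (the intrinsics and any distortion apply to the point x, -y, -z); pixel columns grow to the right and rows downward; lengths in m; the calibration is good to about 2 mm. A picture is of the moment at which its call begins: read the wrist's pose just before it. There is no depth.
- env.close_job(): hands the job in, once; it reports no verdict.
Trained networks look in a picture, given as the dict that the camera call returned (one of the last four; its "shot" number tells which), for a name from the list of things; names that differ only in an ending like _2 or _b are one class to them, and where a whole thing is asked for, a point or a joint stands for the part that bears it (a point fixed in the world has none). Each returns a list of dicts, best first, with "confidence" (0 to 1); they miss things now and then, are a little off and sometimes report something else, mostly with a low value. They report only what shows in the picture. A call takes as long as a camera call.
- env.trace(picture, query): "pixels" (400x640 bool, what is visible of it) and "extent" ([left, top, right, bottom] in pixels, round what is visible of it).
The state is a dict: "time_s": time; "q": joint angles; "qvel": joint speeds; "joint_efforts": joint torques, N m; "position": TCP position; "tool_rot": TCP orientation; "ft_force": force on the tool from outside, world axes, zero at the start; "wrist_torque": the same for the moment, N m; "grip_width": finger opening in m.
Only numpy, scipy, OpenCV 4.12 (cv2) and the standard library are available. Lean on these libraries where they do the work, as an engineer would, in place of code of your own. Each camera call takes 0.05 s, during which the arm holds its last target.

## Working session

There is one attempt and no reset: what is moved stays moved. The work goes in short steps, Python scripts to look and compute and a tool call to move; the robot and the scene stay as the last step left them, time stands still between calls to the robot, and variables do not carry over. Pictures are saved under pics/ and viewed, and the job is handed in when it is done.

Besides the shell and the picture viewer there is one more tool, called after ">>>" by a JSON object that holds its "method" and its "body", one argument or row to a line. servo_tool: Moves the arm, as the interface text tells. Its arguments: {"type":"object","properties":{"commands":{"type":"array","items":{"type":"object","properties":{"linear":{"type":"array","items":{"type":"number"}},"angular":{"type":"array","items":{"type":"number"}},"gripper":{"type":"number"}}}},"force":{"type":"number"}},"required":["commands"]}

```bash
ls; mkdir -p pics; cat > h.py <<'E'
import numpy as np, cv2
from rig import env
def pose():
    s=env.observe(); T=np.eye(4); T[:3,:3]=np.array(s['tool_rot']); T[:3,3]=s['position']; return s,T
def snap(n):
    s,T=pose(); p=env.get_image(n)
    p['C']=np.array(p['cam_to_world']) if 'cam_to_world' in p else T@np.array(p['T_tool_cam'])
    return p
def K(p): return np.array([[p['fx'],0,p['cx']],[0,p['fy'],p['cy']],[0,0,1.]]),np.array([p['k1'],0,0,0,0.])
def proj(p,X):
    X=np.atleast_2d(X); Ci=np.linalg.inv(p['C']); c=X@Ci[:3,:3].T+Ci[:3,3]; c=c*[1,-1,-1]
    k,d=K(p); return cv2.projectPoints(c.reshape(-1,1,3),np.zeros(3),np.zeros(3),k,d)[0].reshape(-1,2)
def ray(p,uv):
    k,d=K(p); u=cv2.undistortPointsIter(np.array(uv,float).reshape(-1,1,2),k,d,None,None,(3,50,1e-10)).reshape(-1,2)
    r=np.c_[u[:,0],-u[:,1],-np.ones(len(u))]@p['C'][:3,:3].T
    return p['C'][:3,3],r/np.linalg.norm(r,axis=1)[:,None]
def atz(p,uv,z):
    o,r=ray(p,uv); return o+r*((z-o[2])/r[:,2])[:,None]
def save(p,n): cv2.imwrite('pics/'+n+'.png',p['frame'])
E
python3 - <<'E'
from h import *
s,T=pose(); print(s['time_s'],s['position'],s['ft_force'],s['grip_width'],env.tips_ahead);print(T)
for n in ['side','top','wrist']:
    p=snap(n); save(p,n+'0'); print(n,p['fx'],p['k1'],p['C'].round(3).tolist())
    for q in ['burnisher','holder','water_pot','rubber_stamp','masking_tape','ink_bottle']:
        for d in env.trace(p,q)[:2]: print(' ',q,round(d['confidence'],2),d['extent'],int(d['pixels'].sum()))
E
```

```text
pics
0.0 [0.18779881 0.51663149 0.24168595] [ 0.31119156  0.04593716 -0.65391842] 0.08565042159117547 0.011
[[-9.39812359e-01  3.41690045e-01 -8.01680945e-04  1.87798811e-01]
 [ 3.41690843e-01  9.39811522e-01 -1.29290451e-03  5.16631491e-01]
 [ 3.11656388e-04 -1.48901468e-03 -9.99998843e-01  2.41685950e-01]
 [ 0.00000000e+00  0.00000000e+00  0.00000000e+00  1.00000000e+00]]
side 436.8013582254445 -0.06655716875788113 [[0.809, 0.325, -0.489, -0.263], [-0.588, 0.45, -0.672, -1.016], [0.002, 0.832, 0.555, 0.906], [0.0, 0.0, 0.0, 1.0]]
  burnisher 0.55 [333.8, 221.9, 349.5, 257.9] 213
  holder 0.8 [242.8, 177.1, 289.4, 206.6] 547
  water_pot 0.97 [286.8, 189.9, 310.1, 219.6] 530
  water_pot 0.31 [336.2, 227.0, 350.6, 256.4] 183
  rubber_stamp 0.74 [245.9, 176.2, 290.2, 204.3] 545
  rubber_stamp 0.73 [386.6, 266.1, 398.6, 285.4] 164
  masking_tape 0.56 [273.2, 147.8, 297.1, 164.9] 282
  masking_tape 0.23 [244.1, 181.6, 288.0, 202.5] 462
  ink_bottle 0.73 [364.1, 196.1, 377.2, 224.8] 281
top 510.02705125550784 0.013196039336844054 [[0.012, 0.996, -0.091, 0.373], [-1.0, 0.013, 0.01, 0.055], [0.011, 0.091, 0.996, 1.705], [0.0, 0.0, 0.0, 1.0]]
  burnisher 0.73 [351.5, 207.2, 404.8, 235.8] 314
  holder 0.6 [217.2, 211.5, 281.5, 245.8] 1061
  water_pot 0.56 [304.1, 216.9, 330.3, 243.0] 413
  rubber_stamp 0.69 [443.7, 210.8, 461.5, 223.5] 96
  masking_tape 0.81 [181.1, 156.5, 211.5, 183.3] 342
  masking_tape 0.67 [365.0, 214.4, 407.4, 236.7] 293
  ink_bottle 0.66 [179.9, 155.0, 212.0, 185.4] 329
  ink_bottle 0.58 [364.2, 164.5, 377.4, 181.4] 150
wrist 311.6731606478292 -0.04602659073577153 [[0.34, -0.903, -0.264, 0.12], [0.94, 0.326, 0.096, 0.542], [-0.0, -0.281, 0.96, 0.374], [0.0, 0.0, 0.0, 1.0]]
  holder 0.61 [221.6, 315.7, 286.5, 361.9] 1218
  water_pot 0.54 [113.9, 391.3, 125.5, 398.0] 46
```

```bash
python3 - <<'E'
import cv2,numpy as np
a=cv2.imread('pics/side0.png');b=cv2.imread('pics/top0.png')
cv2.imwrite('pics/a1.png',cv2.resize(a[130:310,220:430],None,fx=3,fy=3,interpolation=2))
cv2.imwrite('pics/b1.png',cv2.resize(b[130:280,170:470],None,fx=2.6,fy=2.6,interpolation=2))
E
```

```text
(no output)
```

View pics/a1.png

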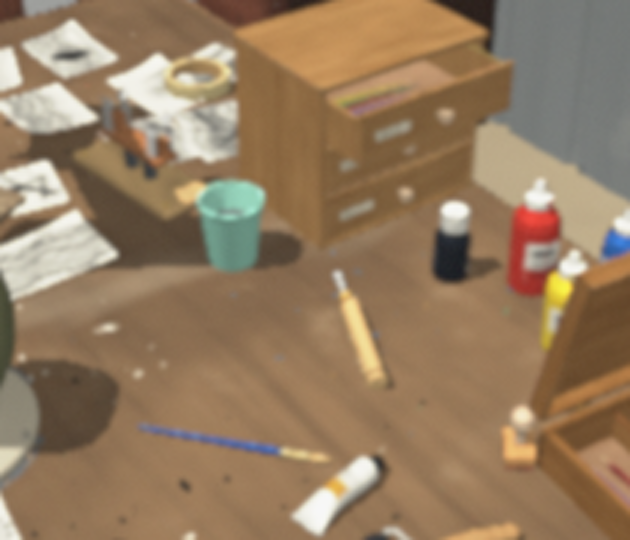

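View pics/b1.png

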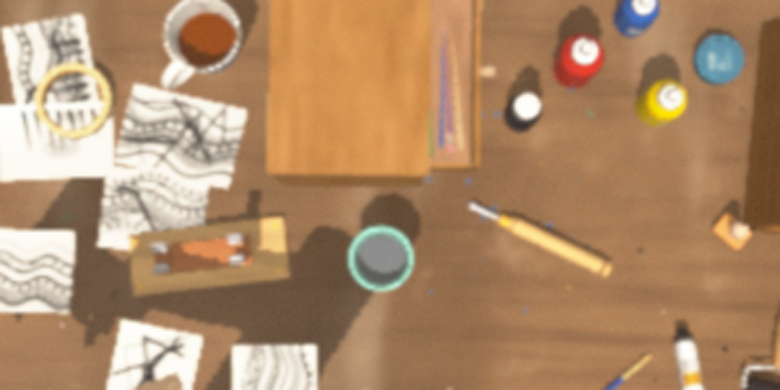

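View pics/wrist0.png

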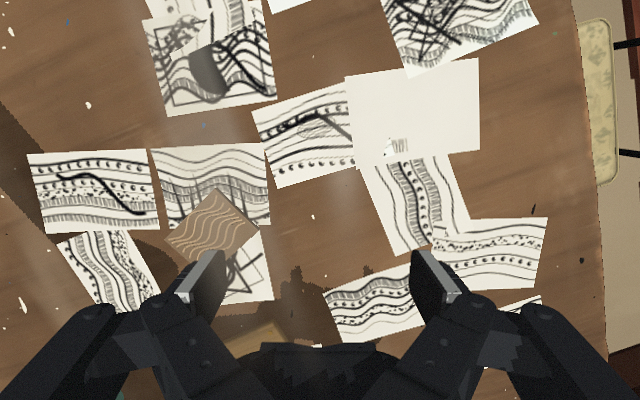

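Side crop: the burnisher lies with its ball up-left of its butt, and the holder is beyond the cup. Top picture: ball at about (351,209), butt at about (404,234), board at about (220–281, 213–243), and the cup between them.

```bash
python3 - <<'E'
from h import *
t=snap('top');s=snap('side')
f=lambda x,y:(170+x/2.6,130+y/2.6)
g=lambda x,y:(220+x/3,130+y/3)
print('burn top ball/butt',atz(t,[f(472,206),f(607,269)],.011).round(3).tolist())
print('burn side',atz(s,[g(337,276),g(378,382)],.011).round(3).tolist())
print('board corners top',atz(t,[f(131,238),f(284,217),f(290,275),f(135,296)],.012).round(3).tolist())
print('clips top',atz(t,[f(160,256),f(238,246)],.1).round(3).tolist())
print('pot',atz(t,[f(381,258)],.085), 'ink',atz(t,[f(525,107)],.092))
print('chest front',atz(t,[f(270,177),f(430,177),f(480,165)],.2))
E
```

```text
burn top ball/butt [[0.486, -0.046, 0.011], [0.408, -0.219, 0.011]]
burn side [[0.486, -0.048, 0.011], [0.408, -0.222, 0.011]]
board corners top [[0.44, 0.388, 0.012], [0.469, 0.194, 0.012], [0.395, 0.185, 0.012], [0.366, 0.38, 0.012]]
clips top [[0.415, 0.335, 0.1], [0.428, 0.241, 0.1]]
pot [[0.41620632 0.06865643 0.085     ]] ink [[ 0.60342803 -0.10565418  0.092     ]]
chest front [[ 0.50356321  0.19532571  0.2       ]
 [ 0.50598983  0.01316301  0.2       ]
 [ 0.52049866 -0.04376423  0.2       ]]
```

```bash
cat >> h.py <<'E'
from scipy.spatial.transform import Rotation as Ro
def goal(x,y,z,ang):
    s,T=pose(); a=np.radians(ang); X=np.array([np.cos(a),np.sin(a),0]);Z=np.array([0,0,-1.]);R=np.c_[X,np.cross(Z,X),Z]
    l=T[:3,:3].T@(np.array([x,y,z])-T[:3,3])*1000
    r=Ro.from_matrix(T[:3,:3].T@R).as_rotvec(degrees=True)
    print('lin',l.round(1).tolist(),'ang',r.round(2).tolist(),'t',round(s['time_s'],2))
E
python3 -c "
from h import *
goal(.41,.32,.25,98.5)"
```

```text
lin [-275.9, -109.1, -7.7] ang [0.0, 0.0, 61.52] t 1.15
```

>>> {"method": "servo_tool", "body": {
  "commands": [
    {"linear": [-276, -109, -8], "angular": [0, 0, 61.5], "gripper": 1},
    {"linear": [-276, -109, -8], "angular": [0, 0, 61.5], "gripper": 1},
    {"linear": [-276, -109, -8], "angular": [0, 0, 61.5], "gripper": 1},
    {"linear": [-276, -109, -8], "angular": [0, 0, 61.5], "gripper": 1},
    {"linear": [-276, -109, -8], "angular": [0, 0, 61.5], "gripper": 1},
    {"linear": [-276, -109, -8], "angular": [0, 0, 61.5], "gripper": 1},
    {"linear": [-276, -109, -8], "angular": [0, 0, 61.5], "gripper": 1},
    {"linear": [-276, -109, -8], "angular": [0, 0, 61.5], "gripper": 1},
    {"linear": [-276, -109, -8], "angular": [0, 0, 61.5], "gripper": 1},
    {"linear": [-276, -109, -8], "angular": [0, 0, 61.5], "gripper": 1},
    {"linear": [-276, -109, -8], "angular": [0, 0, 61.5], "gripper": 1},
    {"linear": [-276, -109, -8], "angular": [0, 0, 61.5], "gripper": 1}
  ]
}}

```text
time_s: 2.35
position: [0.4097, 0.3206, 0.2504]
tool_rot: [[-0.15, 0.989, 0.0], [0.989, 0.15, 0.0], [0.0, 0.0, -1.0]]
ft_force: [0.4, 0.9, -0.6]
grip_width: 0.0853
```

```bash
python3 - <<'E'
from h import *
import pickle
p=snap('wrist'); save(p,'w1'); pickle.dump(p,open('w1.pkl','wb'))
s,T=pose(); print(T.round(4),s['ft_force'],s['time_s'])
goal(.39,.21,.25,98.5)
E
```

```text
[[-0.1498  0.9887  0.      0.4098]
 [ 0.9887  0.1498  0.      0.3205]
 [ 0.      0.     -1.      0.2503]
 [ 0.      0.      0.      1.    ]] [-1.25489934  0.22650539  0.59652988] 2.4
lin [-106.3, -36.1, 0.3] ang [0.0, -0.0, 0.11] t 2.4
```

View pics/w1.png

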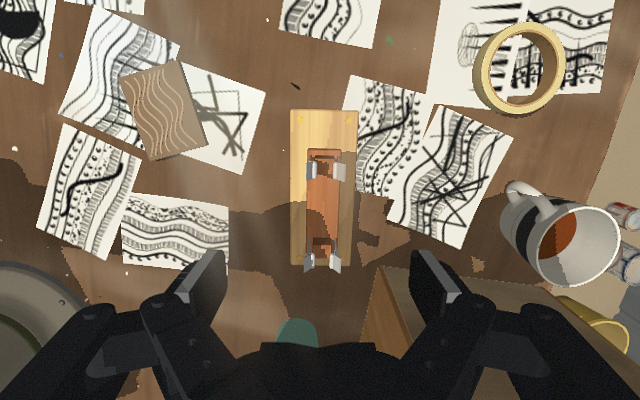

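The holder board spans (291–358, 110–265). The +x clip is at about (326,168) and the -x clip at about (321,258). I'll take a second view from farther back.

>>> {"method": "servo_tool", "body": {
  "commands": [
    {"linear": [-50, -17, 0], "angular": [0, 0, 0], "gripper": 1},
    {"linear": [-90, -34, 0], "angular": [0, 0, 0], "gripper": 1},
    {"linear": [-106, -36, 0], "angular": [0, 0, 0], "gripper": 1},
    {"linear": [-106, -36, 0], "angular": [0, 0, 0], "gripper": 1},
    {"linear": [-106, -36, 0], "angular": [0, 0, 0], "gripper": 1}
  ]
}}

```text
time_s: 2.9
position: [0.3904, 0.2103, 0.2505]
tool_rot: [[-0.148, 0.989, 0.001], [0.989, 0.148, 0.0], [0.0, 0.001, -1.0]]
ft_force: [-0.2, 0.0, -0.6]
grip_width: 0.0855
```

```bash
python3 - <<'E'
from h import *
import pickle
p=snap('wrist'); save(p,'w2'); pickle.dump(p,open('w2.pkl','wb'))
s,T=pose(); print(T.round(4)[:3,3],s['time_s'])
for n,c in (('w1',(280,95)),('w2',(270,0))):
    f=cv2.imread(f'pics/{n}.png')[c[1]:c[1]+190,c[0]:c[0]+110]
    cv2.imwrite(f'pics/{n}c.png',cv2.resize(f,None,fx=3.1,fy=3.1,interpolation=2))
E
```

```text
[0.3904 0.2107 0.2504] 2.95
```

View pics/w1c.png

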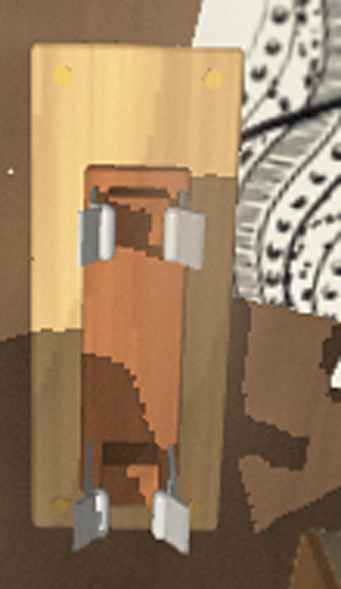

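View pics/w2.png

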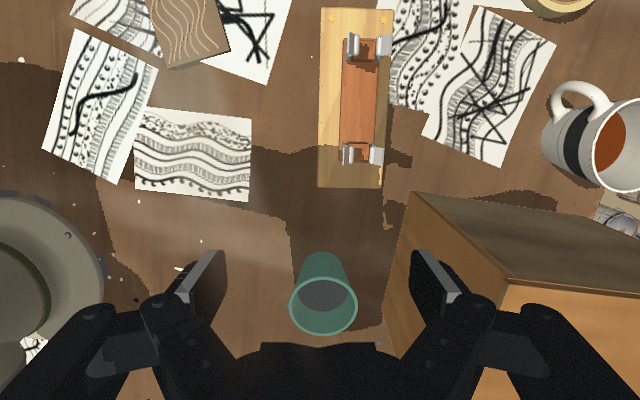

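```bash
python3 - <<'E'
import cv2
f=cv2.imread('pics/w2.png')[0:195,305:405]
cv2.imwrite('pics/w2d.png',cv2.resize(f,None,fx=4,fy=3,interpolation=2))
E
```

```text
(no output)
```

View pics/w2d.png

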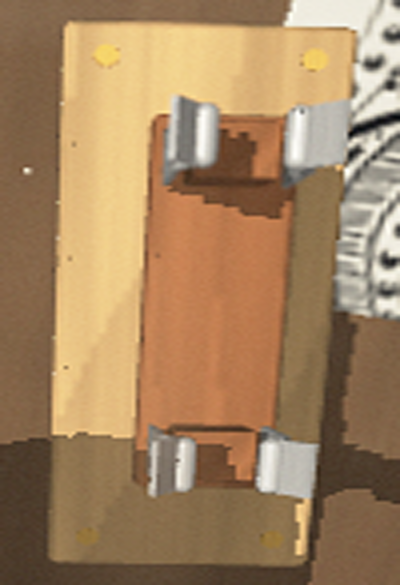

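```bash
cat > fit.py <<'E'
from h import *
import pickle
from scipy.optimize import least_squares
W=[pickle.load(open(f'w{i}.pkl','rb')) for i in (1,2)]
a=lambda x,y:(280+x/3.1,95+y/3.1)
b=lambda x,y:(305+x/4,y/3)
# (view,px,(x,y,kind)) kind: b board, r rail, f flare, l lip
D=[(0,a(33,45),100,40,'b'),(0,a(243,48),100,-40,'b'),(0,a(33,527),-100,40,'b'),(0,a(217,528),-100,-40,'b'),
(1,b(65,24),100,40,'b'),(1,b(355,31),100,-40,'b'),(1,b(50,560),-100,40,'b'),(1,b(310,566),-100,-40,'b'),
(0,a(86,168),60,18,'r'),(0,a(189,170),60,-18,'r'),(1,b(152,116),60,18,'r'),(1,b(135,484),-60,18,'r'),
(0,a(78,262),38,17.5,'f'),(0,a(203,268),38,-17.5,'f'),(0,a(74,549),-54,17.5,'f'),(0,a(189,552),-54,-17.5,'f'),
(1,b(165,172),38,17.5,'f'),(1,b(343,163),38,-17.5,'f'),(1,b(150,495),-54,17.5,'f'),(1,b(314,497),-54,-17.5,'f'),
(0,a(114,235),46,7,'l'),(0,a(165,235),46,-7,'l'),(0,a(107,512),-46,7,'l'),(0,a(153,512),-46,-7,'l'),
(1,b(218,135),46,7,'l'),(1,b(285,140),46,-7,'l'),(1,b(195,462),-46,7,'l'),(1,b(257,460),-46,-7,'l')]
def res(q,full=False,use='brfl'):
    x,y,th,H=q; c,s=np.cos(th),np.sin(th); o=[]
    for v,px,hx,hy,k in D:
        if k not in use: continue
        z={'b':.012,'r':H-.032,'f':H+.019,'l':H+.009}[k]; hx/=1000;hy/=1000
        o.append(proj(W[v],[x+c*hx-s*hy,y+s*hx+c*hy,z])[0]-px)
    return np.array(o) if full else np.ravel(o)
for use in ['b','brfl','rl','fl','rf','r']:
    m=least_squares(res,[.417,.287,1.72,.097],loss='soft_l1',x_scale=[.01,.01,.1,.01],kwargs=dict(use=use))
    print(use,m.x.round(4),np.degrees(m.x[2]).round(2),m.cost.round(2))
    if use=='brfl': 
      for d,e in zip(D,res(m.x,True)): print(d[0],d[2:],e.round(1))
E
python3 fit.py
```

```text
b [0.4198 0.2921 1.7045 0.097 ] 97.66 5.74
brfl [0.4196 0.2925 1.7032 0.0898] 97.58 16.73
0 (100, 40, 'b') [-1.2 -0.9]
0 (100, -40, 'b') [ 0.7 -0.4]
0 (-100, 40, 'b') [-0.5  0.5]
0 (-100, -40, 'b') [0.5 1.2]
1 (100, 40, 'b') [-0.8 -1.6]
1 (100, -40, 'b') [ 1.4 -1.9]
1 (-100, 40, 'b') [-0.4  1.3]
1 (-100, -40, 'b') [-0.4  0.5]
0 (60, 18, 'r') [-0.8 -0.2]
0 (60, -18, 'r') [ 0.6 -0.2]
1 (60, 18, 'r') [ 0.1 -0.7]
1 (-60, 18, 'r') [-0.1  1. ]
0 (38, 17.5, 'f') [0.2 1.2]
0 (38, -17.5, 'f') [-1.3  0.1]
0 (-54, 17.5, 'f') [ 0.7 -0.3]
0 (-54, -17.5, 'f') [-1.  -0.6]
1 (38, 17.5, 'f') [ 1.5 -3.6]
1 (38, -17.5, 'f') [-0.3  0.6]
1 (-54, 17.5, 'f') [0.8 0.3]
1 (-54, -17.5, 'f') [-1.   0.4]
0 (46, 7, 'l') [ 0.4 -0.7]
0 (46, -7, 'l') [-0.9 -0.4]
0 (-46, 7, 'l') [ 0.9 -0.2]
0 (-46, -7, 'l') [-0.1  0.1]
1 (46, 7, 'l') [-0.   0.9]
1 (46, -7, 'l') [-0.2 -0.3]
1 (-46, 7, 'l') [0.5 0.9]
1 (-46, -7, 'l') [0.3 1.9]
rl [0.4195 0.2925 1.6995 0.0897] 97.38 3.98
fl [0.4194 0.2927 1.7011 0.0904] 97.46 9.26
rf [0.4197 0.2925 1.7049 0.0896] 97.68 7.49
r [0.4198 0.2923 1.7025 0.0867] 97.55 0.64
```

```bash
python3 -c "
from h import *
goal(.39,-.03,.22,82);goal(.42,-.17,.2,65.7)"
```

```text
lin [-237.9, -36.2, 30.3] ang [0.01, -0.02, 16.55] t 2.95
lin [-380.9, -27.3, 50.3] ang [0.01, -0.02, 32.85] t 2.95
```

>>> {"method": "servo_tool", "body": {
  "commands": [
    {"linear": [-48, -7, 6], "angular": [0, 0, 3], "gripper": 1},
    {"linear": [-95, -14, 12], "angular": [0, 0, 6], "gripper": 1},
    {"linear": [-143, -21, 18], "angular": [0, 0, 10], "gripper": 1},
    {"linear": [-190, -28, 24], "angular": [0, 0, 13], "gripper": 1},
    {"linear": [-238, -36, 30], "angular": [0, 0, 17], "gripper": 1},
    {"linear": [-285, -33, 37], "angular": [0, 0, 23], "gripper": 1},
    {"linear": [-333, -30, 44], "angular": [0, 0, 29], "gripper": 1},
    {"linear": [-381, -27, 50], "angular": [0, 0, 33], "gripper": 1},
    {"linear": [-381, -27, 50], "angular": [0, 0, 33], "gripper": 1},
    {"linear": [-381, -27, 50], "angular": [0, 0, 33], "gripper": 1},
    {"linear": [-381, -27, 50], "angular": [0, 0, 33], "gripper": 1}
  ]
}}

```text
time_s: 4.05
position: [0.4202, -0.1697, 0.2003]
tool_rot: [[0.413, 0.911, -0.0], [0.911, -0.413, 0.0], [0.0, -0.0, -1.0]]
ft_force: [-0.3, -0.0, 0.5]
grip_width: 0.0854
```

```bash
python3 - <<'E'
from h import *
import pickle
p=snap('wrist'); save(p,'w3'); pickle.dump(p,open('w3.pkl','wb'))
s,T=pose(); print(T.round(4),s['time_s'])
for d in env.trace(p,'burnisher')[:2]: print(d['confidence'],d['extent'])
E
```

```text
[[ 4.123e-01  9.110e-01  0.000e+00  4.201e-01]
 [ 9.110e-01 -4.123e-01  2.000e-04 -1.696e-01]
 [ 2.000e-04 -0.000e+00 -1.000e+00  2.004e-01]
 [ 0.000e+00  0.000e+00  0.000e+00  1.000e+00]] 4.1
0.64 [318.9, 23.8, 338.1, 223.1]
```

View pics/w3.png

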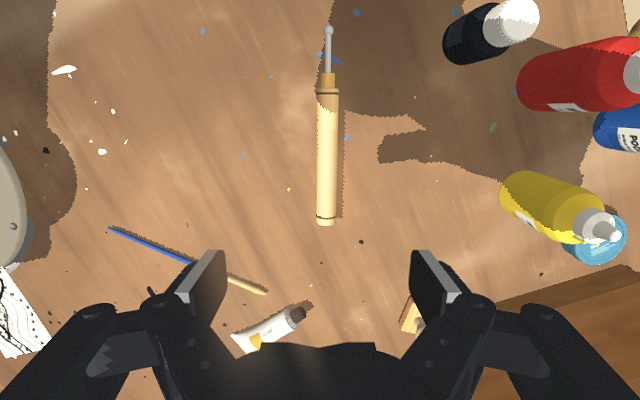

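The burnisher runs nearly straight up the image: ball at (328,30), neck end at (328,89), butt at (326,224). I'll convert these to world coordinates.

```bash
python3 - <<'E'
from h import *
import pickle
p=pickle.load(open('w3.pkl','rb'))
w=atz(p,[(328.5,30),(327.6,89),(326,224)],.011); print(w.round(4))
d=w[1]-w[2];print(np.linalg.norm(d),np.linalg.norm(w[0]-w[2]),np.degrees(np.arctan2(d[1],d[0])),np.degrees(np.arctan2(*(w[0]-w[2])[[1,0]])))
m=(w[0]*1+ 0*w[1])
u=(w[0]-w[2])/np.linalg.norm(w[0]-w[2])
print('orig',w[0]-.122*u,w[2]+.07*u,w[1]-.07*u)
o=np.array([w[0]-.122*u,w[2]+.07*u]).mean(0)
goal(o[0],o[1],.06,66)
E
```

```text
[[ 0.4874 -0.0432  0.011 ]
 [ 0.4652 -0.0914  0.011 ]
 [ 0.4068 -0.2197  0.011 ]]
0.14099158226496886 0.1941024177686547 65.52829114503295 65.45872964172324
orig [ 0.43676893 -0.15414307  0.011     ] [ 0.4358957  -0.15605556  0.011     ] [ 0.4361518  -0.15508255  0.011     ]
lin [19.9, 8.8, 140.5] ang [0.01, -0.0, -0.35] t 4.15
```

>>> {"method": "servo_tool", "body": {
  "commands": [
    {"linear": [7, 3, 47], "angular": [0, 0, 0], "gripper": 1},
    {"linear": [14, 6, 94], "angular": [0, 0, 0], "gripper": 1},
    {"linear": [20, 9, 130], "angular": [0, 0, 0.2], "gripper": 1},
    {"linear": [20, 9, 130], "angular": [0, 0, 0.2], "gripper": 1},
    {"linear": [20, 9, 130], "angular": [0, 0, 0.2], "gripper": 1},
    {"linear": [20, 9, 130], "angular": [0, 0, 0.2], "gripper": 1}
  ]
}}

```text
time_s: 4.75
position: [0.4372, -0.1568, 0.0723]
tool_rot: [[0.417, 0.909, 0.003], [0.909, -0.417, -0.002], [-0.001, 0.004, -1.0]]
ft_force: [-0.8, -0.3, -0.4]
grip_width: 0.0851
```

```bash
python3 - <<'E'
from h import *
import pickle
p=snap('wrist'); save(p,'w4'); pickle.dump(p,open('w4.pkl','wb'))
goal(.4363,-.1552,.013,65.5)
E
```

```text
lin [1.2, -1.7, 59.3] ang [0.22, 0.04, -0.16] t 4.8
```

View pics/w4.png

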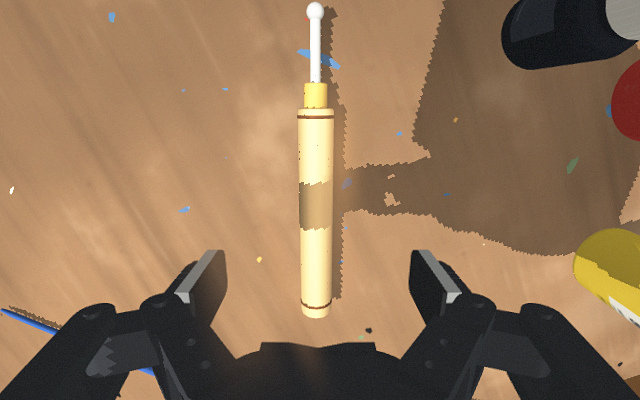

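```bash
python3 - <<'E'
from h import *
import pickle
p=pickle.load(open('w4.pkl','rb')); p3=pickle.load(open('w3.pkl','rb'))
w=atz(p,[(315,11),(316,110),(315,316)],.011); print(w.round(4))
u=(w[0]-w[2]);u/=np.linalg.norm(u); print('orig',w[0]-.122*u,w[2]+.07*u,np.degrees(np.arctan2(u[1],u[0])))
# triangulate height
for a,b in (((328.5,30),(315,11)),((327.6,89),(316,110)),((326,224),(315,316))):
    (o1,r1),(o2,r2)=ray(p3,[a]),ray(p,[b]); A=np.c_[r1[0],-r2[0]]; t=np.linalg.lstsq(A,o2-o1,rcond=None)[0]; print((o1+t[0]*r1[0]).round(4),(o2+t[1]*r2[0]).round(4))
E
```

```text
[[ 0.487  -0.0427  0.011 ]
 [ 0.4651 -0.0918  0.011 ]
 [ 0.4041 -0.2232  0.011 ]]
orig [ 0.43606891 -0.1535666   0.011     ] [ 0.43328523 -0.15962808  0.011     ] 65.33344659661127
[ 0.4863 -0.0449  0.0201] [ 0.486  -0.0449  0.0201]
[ 0.465  -0.0916  0.0158] [ 0.4651 -0.0918  0.0158]
[ 0.4084 -0.2155  0.0228] [ 0.4078 -0.2151  0.0228]
```

>>> {"method": "servo_tool", "body": {
  "commands": [
    {"linear": [1, -1.5, 30], "angular": [0.2, 0, -0.2], "gripper": 1},
    {"linear": [1, -1.5, 50], "angular": [0.2, 0, -0.2], "gripper": 1},
    {"linear": [1, -1.5, 58], "angular": [0.2, 0, -0.2], "gripper": 1},
    {"linear": [1, -1.5, 58], "angular": [0.2, 0, -0.2], "gripper": 1},
    {"linear": [1, -1.5, 58], "angular": [0.2, 0, -0.2], "gripper": 1}
  ]
}}

```text
time_s: 5.3
position: [0.436, -0.1553, 0.0134]
tool_rot: [[0.415, 0.91, -0.002], [0.91, -0.415, 0.0], [-0.0, -0.002, -1.0]]
ft_force: [0.8, -0.4, -0.2]
grip_width: 0.0854
```

>>> {"method": "servo_tool", "body": {
  "commands": [
    {"linear": [0, 0, 0], "angular": [0, 0, 0], "gripper": -0.2},
    {"linear": [0, 0, 0], "angular": [0, 0, 0], "gripper": -0.3},
    {"linear": [0, 0, 0], "angular": [0, 0, 0], "gripper": -0.4},
    {"linear": [0, 0, 0], "angular": [0, 0, 0], "gripper": -0.6},
    {"linear": [0, 0, 0], "angular": [0, 0, 0], "gripper": -1},
    {"linear": [0, 0, 0], "angular": [0, 0, 0], "gripper": -1},
    {"linear": [0, 0, 0], "angular": [0, 0, 0], "gripper": -1},
    {"linear": [0, 0, 0], "angular": [0, 0, 0], "gripper": -1}
  ],
  "force": 60
}}

```text
time_s: 6.1
position: [0.4356, -0.155, 0.0127]
tool_rot: [[0.414, 0.91, -0.003], [0.91, -0.414, 0.001], [-0.0, -0.003, -1.0]]
ft_force: [-0.7, 0.2, 4.3]
grip_width: 0.0198
```

```bash
python3 - <<'E'
from h import *
import pickle
p=snap('wrist'); save(p,'w5'); pickle.dump(p,open('w5.pkl','wb'))
s,T=pose();print(s['grip_width'],s['ft_force'],T[:3,3])
E
```

```text
0.019941700295249925 [-0.31181719  1.08998248  5.40947495] [ 0.43565841 -0.15498411  0.01270712]
```

View pics/w5.png

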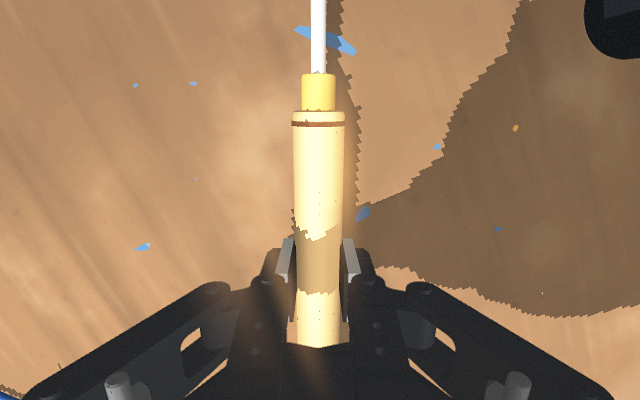

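The pads are closed on the handle: width 19.9 mm, with 5 N upward on the tool. I'll lift a little and check that the grip holds.

>>> {"method": "servo_tool", "body": {
  "commands": [
    {"linear": [0, 0, -2], "angular": [0, 0, 0], "gripper": -1},
    {"linear": [0, 0, -6], "angular": [0, 0, 0], "gripper": -1},
    {"linear": [0, 0, -15], "angular": [0, 0, 0], "gripper": -1},
    {"linear": [0, 0, -30], "angular": [0, 0, 0], "gripper": -1},
    {"linear": [0, 0, -30], "angular": [0, 0, 0], "gripper": -1},
    {"linear": [0, 0, -30], "angular": [0, 0, 0], "gripper": -1}
  ],
  "force": 60
}}

```text
time_s: 6.75
position: [0.4356, -0.1549, 0.0425]
tool_rot: [[0.414, 0.91, -0.003], [0.91, -0.414, 0.001], [-0.0, -0.003, -1.0]]
ft_force: [-0.3, -0.0, -2.0]
grip_width: 0.0197
```

```bash
python3 - <<'E'
from h import *
import pickle
p=snap('wrist'); save(p,'w6'); pickle.dump(p,open('w6.pkl','wb'))
s,T=pose();print(s['grip_width'],s['ft_force'],s['wrist_torque'],T[:3,3])
q=snap('side');save(q,'s6');f=q['frame'][200:280,300:400];cv2.imwrite('pics/s6c.png',cv2.resize(f,None,fx=6,fy=6,interpolation=2))
E
```

```text
0.01979228713373902 [-0.8165552  -0.51224726  0.01902616] [ 0.05857663  0.00412482 -0.01432435] [ 0.43536357 -0.15481255  0.04217194]
```

View pics/w6.png

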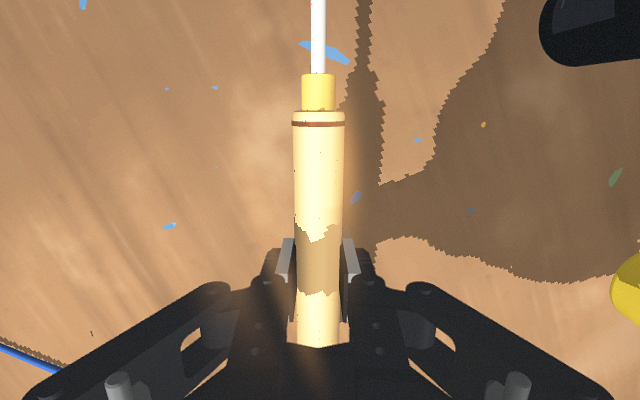

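View pics/s6c.png

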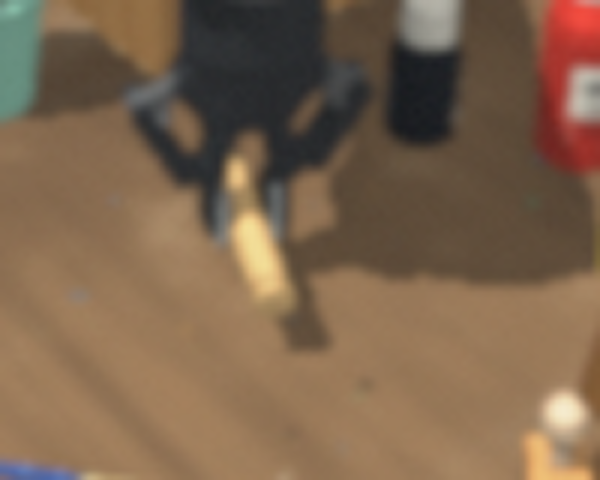

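Between the two wrist views the handle hasn't shifted in the pads; the neck end is at (318,112) in both, so the grip holds. Next, its place in the tool frame and the carry moves.

```bash
python3 - <<'E'
from h import *
import pickle
p=pickle.load(open('w6.pkl','rb')); s,T=pose()
w=atz(p,[(318,111),(318,74)],T[2,3]-.0017)
print(((w-T[:3,3])@T[:3,:3]).round(4)) # expect .07,.084
w=atz(p,[(318,111),(318,74)],T[2,3]+.0083)
print(((w-T[:3,3])@T[:3,:3]).round(4))
goal(.38,-.15,.22,66)
E
```

```text
[[ 0.0708 -0.0006  0.0017]
 [ 0.0853 -0.0006  0.0017]]
[[ 0.0709 -0.0006 -0.0083]
 [ 0.0843 -0.0006 -0.0083]]
lin [-18.6, -53.0, -177.8] ang [-0.24, -0.01, -0.49] t 6.85
```

>>> {"method": "servo_tool", "body": {
  "commands": [
    {"linear": [-4, -10, -40], "angular": [0, 0, 0], "gripper": -1},
    {"linear": [-8, -25, -85], "angular": [0, 0, 0], "gripper": -1},
    {"linear": [-13, -40, -130], "angular": [0, 0, 0], "gripper": -1},
    {"linear": [-19, -53, -178], "angular": [-0.2, 0, -0.5], "gripper": -1},
    {"linear": [-19, -53, -178], "angular": [-0.2, 0, -0.5], "gripper": -1},
    {"linear": [-19, -53, -178], "angular": [-0.2, 0, -0.5], "gripper": -1}
  ],
  "force": 80
}}

```text
time_s: 7.45
position: [0.3799, -0.1505, 0.2204]
tool_rot: [[0.407, 0.913, 0.001], [0.913, -0.407, -0.001], [-0.0, 0.001, -1.0]]
ft_force: [1.1, -0.2, -2.1]
grip_width: 0.0188
```

```bash
python3 - <<'E'
from h import *
goal(.38,.08,.22,85)
goal(.418,.28,.2,97.5)
E
```

```text
lin [210.6, -93.7, 0.3] ang [0.05, 0.02, -19.01] t 7.45
lin [408.8, -140.4, 20.2] ang [0.05, 0.03, -31.51] t 7.45
```

>>> {"method": "servo_tool", "body": {
  "commands": [
    {"linear": [40, -18, 0], "angular": [0, 0, -4], "gripper": -1},
    {"linear": [82, -37, 0], "angular": [0, 0, -8], "gripper": -1},
    {"linear": [125, -56, 0], "angular": [0, 0, -11], "gripper": -1},
    {"linear": [168, -75, 0], "angular": [0, 0, -15], "gripper": -1},
    {"linear": [210, -94, 0], "angular": [0, 0, -19], "gripper": -1},
    {"linear": [250, -103, 4], "angular": [0, 0, -22], "gripper": -1},
    {"linear": [290, -112, 8], "angular": [0, 0, -25], "gripper": -1},
    {"linear": [330, -122, 12], "angular": [0, 0, -28], "gripper": -1},
    {"linear": [370, -131, 16], "angular": [0, 0, -30], "gripper": -1},
    {"linear": [409, -140, 20], "angular": [0, 0, -31.5], "gripper": -1},
    {"linear": [409, -140, 20], "angular": [0, 0, -31.5], "gripper": -1},
    {"linear": [409, -140, 20], "angular": [0, 0, -31.5], "gripper": -1},
    {"linear": [409, -140, 20], "angular": [0, 0, -31.5], "gripper": -1}
  ]
}}

```text
time_s: 8.75
position: [0.418, 0.2795, 0.1992]
tool_rot: [[-0.13, 0.991, -0.003], [0.991, 0.13, -0.001], [-0.001, -0.003, -1.0]]
ft_force: [0.9, 0.1, -0.2]
grip_width: 0.0191
```

```bash
python3 - <<'E'
from h import *
import pickle
p=snap('wrist'); save(p,'w7'); pickle.dump(p,open('w7.pkl','wb'))
s,T=pose(); print(T[:3,3],s['ft_force'],s['grip_width'])
goal(.4196,.2918,.125,97.5)
E
```

```text
[0.41814011 0.27931059 0.19972666] [ 0.10481705  0.08408181 -0.83592676] 0.019244668839658655
lin [12.2, 3.2, 74.7] ang [-0.1, 0.03, -0.05] t 8.8
```

View pics/w7.png

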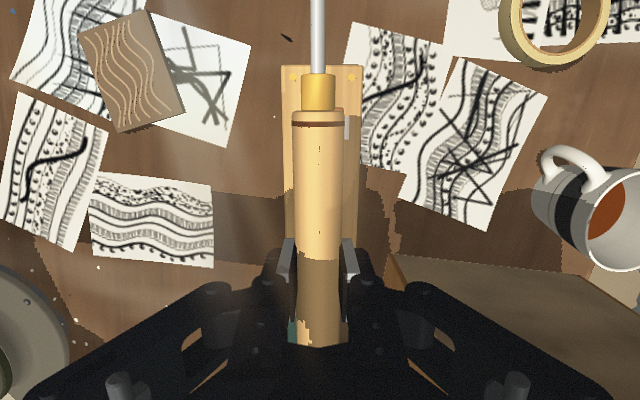

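The handle is above the board and aligned with it; the board shows on both sides of it at (281–360, 66). I'll descend to just above the flares and check the alignment.

>>> {"method": "servo_tool", "body": {
  "commands": [
    {"linear": [6, 2, 30], "angular": [-0.1, 0, 0], "gripper": -1},
    {"linear": [12, 3, 55], "angular": [-0.1, 0, 0], "gripper": -1},
    {"linear": [12, 3, 72], "angular": [-0.1, 0, 0], "gripper": -1},
    {"linear": [12, 3, 72], "angular": [-0.1, 0, 0], "gripper": -1},
    {"linear": [12, 3, 72], "angular": [-0.1, 0, 0], "gripper": -1},
    {"linear": [12, 3, 72], "angular": [-0.1, 0, 0], "gripper": -1}
  ]
}}

```text
time_s: 9.4
position: [0.4203, 0.2922, 0.1297]
tool_rot: [[-0.13, 0.991, 0.004], [0.992, 0.13, 0.001], [0.001, 0.004, -1.0]]
ft_force: [-0.3, 0.4, -1.6]
grip_width: 0.0192
```

```bash
python3 - <<'E'
from h import *
import pickle
p=snap('wrist'); save(p,'w8'); pickle.dump(p,open('w8.pkl','wb'))
s,T=pose(); print(T[:3,3],s['ft_force'],s['grip_width'],s['time_s'])
goal(.4196,.2918,.114,97.5)
q=snap('side');save(q,'s8');f=q['frame'][140:240,210:330];cv2.imwrite('pics/s8c.png',cv2.resize(f,None,fx=6,fy=6,interpolation=2))
f=p['frame'][60:310,230:410];cv2.imwrite('pics/w8c.png',cv2.resize(f,None,fx=2.4,fy=2.4,interpolation=2))
E
```

```text
[0.42029447 0.29229393 0.12963596] [ 0.41385235 -0.80066022 -0.97962889] 0.018955222715935718 9.45
lin [-0.4, -0.8, 15.6] ang [0.22, -0.03, -0.02] t 9.45
```

View pics/w8c.png

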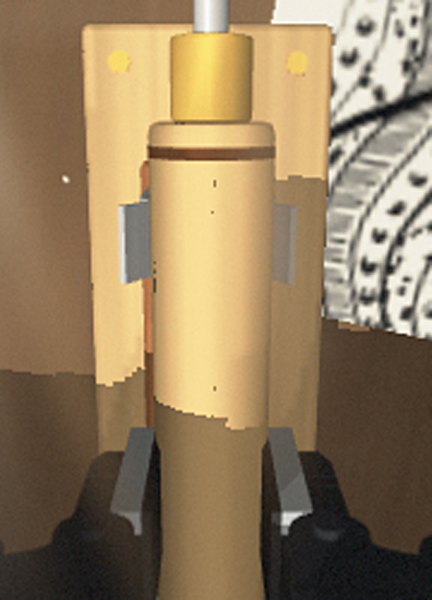

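View pics/s8c.png

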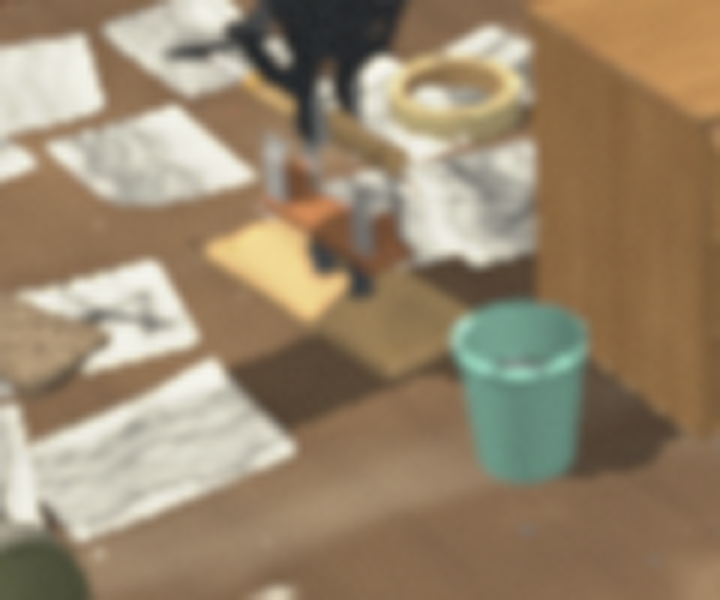

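Flare edges sit at crop x = 118 and 296, with the handle at 151–272. That puts the handle about 1 mm to the tool's +y of the clips, which matches the computed shift. I'll correct it and come down to the lips.

>>> {"method": "servo_tool", "body": {
  "commands": [
    {"linear": [-0.4, -0.8, 5], "angular": [0.2, 0, 0], "gripper": -1},
    {"linear": [-0.4, -0.8, 10], "angular": [0.2, 0, 0], "gripper": -1},
    {"linear": [-0.4, -0.8, 15], "angular": [0.2, 0, 0], "gripper": -1},
    {"linear": [-0.4, -0.8, 15], "angular": [0.2, 0, 0], "gripper": -1},
    {"linear": [-0.4, -0.8, 15], "angular": [0.2, 0, 0], "gripper": -1},
    {"linear": [-0.4, -0.8, 15], "angular": [0.2, 0, 0], "gripper": -1}
  ]
}}

```text
time_s: 10.1
position: [0.4191, 0.292, 0.1136]
tool_rot: [[-0.131, 0.991, -0.001], [0.991, 0.131, -0.0], [0.0, -0.001, -1.0]]
ft_force: [-0.6, 0.6, -1.5]
grip_width: 0.0193
```

>>> {"method": "servo_tool", "body": {
  "commands": [
    {"linear": [0, 0, 1], "angular": [0, 0, 0], "gripper": -1},
    {"linear": [0, 0, 2], "angular": [0, 0, 0], "gripper": -1},
    {"linear": [0, 0, 2], "angular": [0, 0, 0], "gripper": -1},
    {"linear": [0, 0, 2], "angular": [0, 0, 0], "gripper": -1}
  ]
}}

```text
time_s: 10.5
position: [0.419, 0.2919, 0.1115]
tool_rot: [[-0.131, 0.991, -0.002], [0.991, 0.131, -0.0], [0.0, -0.002, -1.0]]
ft_force: [-1.5, -0.5, -1.1]
grip_width: 0.0192
```

>>> {"method": "servo_tool", "body": {
  "commands": [
    {"linear": [0, 0, 1], "angular": [0, 0, 0], "gripper": -1},
    {"linear": [0, 0, 2], "angular": [0, 0, 0], "gripper": -1},
    {"linear": [0, 0, 2], "angular": [0, 0, 0], "gripper": -1},
    {"linear": [0, 0, 2], "angular": [0, 0, 0], "gripper": -1}
  ]
}}

```text
time_s: 10.9
position: [0.4194, 0.2921, 0.11]
tool_rot: [[-0.131, 0.991, -0.0], [0.991, 0.131, 0.0], [0.0, -0.0, -1.0]]
ft_force: [-0.6, -0.0, 5.2]
grip_width: 0.0193
```

The lips are touched at TCP z ≈ 0.1105, as predicted, so home should be near 0.0915.

>>> {"method": "servo_tool", "body": {
  "commands": [
    {"linear": [0, 0, 1], "angular": [0, 0, 0], "gripper": -1},
    {"linear": [0, 0, 2], "angular": [0, 0, 0], "gripper": -1},
    {"linear": [0, 0, 3], "angular": [0, 0, 0], "gripper": -1},
    {"linear": [0, 0, 3], "angular": [0, 0, 0], "gripper": -1},
    {"linear": [0, 0, 3], "angular": [0, 0, 0], "gripper": -1}
  ]
}}

```text
time_s: 11.4
position: [0.4196, 0.2922, 0.1074]
tool_rot: [[-0.131, 0.991, 0.0], [0.991, 0.131, 0.001], [0.001, 0.0, -1.0]]
ft_force: [-0.3, 0.5, 9.6]
grip_width: 0.0193
```

>>> {"method": "servo_tool", "body": {
  "commands": [
    {"linear": [0, 0, 1], "angular": [0, 0, 0], "gripper": -1},
    {"linear": [0, 0, 2], "angular": [0, 0, 0], "gripper": -1},
    {"linear": [0, 0, 3], "angular": [0, 0, 0], "gripper": -1},
    {"linear": [0, 0, 3], "angular": [0, 0, 0], "gripper": -1},
    {"linear": [0, 0, 3], "angular": [0, 0, 0], "gripper": -1}
  ]
}}

```text
time_s: 11.9
position: [0.4195, 0.2922, 0.1042]
tool_rot: [[-0.131, 0.991, 0.0], [0.991, 0.131, 0.001], [0.001, 0.0, -1.0]]
ft_force: [0.0, 0.6, 7.5]
grip_width: 0.0192
```

>>> {"method": "servo_tool", "body": {
  "commands": [
    {"linear": [0, 0, 1], "angular": [0, 0, 0], "gripper": -1},
    {"linear": [0, 0, 2], "angular": [0, 0, 0], "gripper": -1},
    {"linear": [0, 0, 3], "angular": [0, 0, 0], "gripper": -1},
    {"linear": [0, 0, 3], "angular": [0, 0, 0], "gripper": -1},
    {"linear": [0, 0, 3], "angular": [0, 0, 0], "gripper": -1}
  ]
}}

```text
time_s: 12.4
position: [0.4192, 0.292, 0.1007]
tool_rot: [[-0.131, 0.991, -0.001], [0.991, 0.131, 0.0], [0.0, -0.001, -1.0]]
ft_force: [0.7, 0.6, 4.4]
grip_width: 0.0194
```

>>> {"method": "servo_tool", "body": {
  "commands": [
    {"linear": [0, 0, 1], "angular": [0, 0, 0], "gripper": -1},
    {"linear": [0, 0, 2], "angular": [0, 0, 0], "gripper": -1},
    {"linear": [0, 0, 3], "angular": [0, 0, 0], "gripper": -1},
    {"linear": [0, 0, 3], "angular": [0, 0, 0], "gripper": -1},
    {"linear": [0, 0, 3], "angular": [0, 0, 0], "gripper": -1}
  ]
}}

```text
time_s: 12.9
position: [0.4188, 0.2918, 0.097]
tool_rot: [[-0.131, 0.991, -0.003], [0.991, 0.131, -0.001], [-0.0, -0.003, -1.0]]
ft_force: [2.4, 0.5, -4.1]
grip_width: 0.0193
```

```bash
python3 - <<'E'
from h import *
p=snap('wrist'); save(p,'w9')
s,T=pose(); print(T[:3,3],s['ft_force'],s['wrist_torque'],s['time_s'])
f=p['frame'][60:310,230:410];cv2.imwrite('pics/w9c.png',cv2.resize(f,None,fx=2.4,fy=2.4,interpolation=2))
E
```

```text
[0.41878451 0.29178297 0.09700012] [ 2.933035    1.04689145 -4.52622935] [ 0.09145629 -0.41769475 -0.04263412] 12.95
```

View pics/w9c.png

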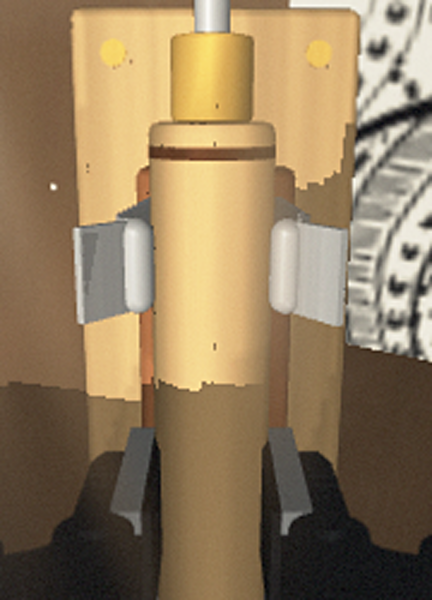

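The handle hasn't slipped in the pads, and the lips at (138,265) and (285,265) in the crop now close over it. The clips pull it down with about 4 N. From here I'll go in small steps until I feel the seats.

>>> {"method": "servo_tool", "body": {
  "commands": [
    {"linear": [0, 0, 1], "angular": [0, 0, 0], "gripper": -1},
    {"linear": [0, 0, 2], "angular": [0, 0, 0], "gripper": -1},
    {"linear": [0, 0, 2], "angular": [0, 0, 0], "gripper": -1},
    {"linear": [0, 0, 2], "angular": [0, 0, 0], "gripper": -1}
  ]
}}

```text
time_s: 13.35
position: [0.4189, 0.2918, 0.0953]
tool_rot: [[-0.131, 0.991, -0.002], [0.991, 0.131, -0.0], [-0.0, -0.002, -1.0]]
ft_force: [1.8, 0.3, -4.6]
grip_width: 0.0193
```

>>> {"method": "servo_tool", "body": {
  "commands": [
    {"linear": [0, 0, 0.5], "angular": [0, 0, 0], "gripper": -1},
    {"linear": [0, 0, 1], "angular": [0, 0, 0], "gripper": -1},
    {"linear": [0, 0, 1], "angular": [0, 0, 0], "gripper": -1},
    {"linear": [0, 0, 1], "angular": [0, 0, 0], "gripper": -1}
  ]
}}

```text
time_s: 13.75
position: [0.4189, 0.2919, 0.0945]
tool_rot: [[-0.131, 0.991, -0.002], [0.991, 0.131, -0.0], [-0.0, -0.002, -1.0]]
ft_force: [0.9, 0.0, -2.8]
grip_width: 0.0191
```

>>> {"method": "servo_tool", "body": {
  "commands": [
    {"linear": [0, 0, 0.5], "angular": [0, 0, 0], "gripper": -1},
    {"linear": [0, 0, 1], "angular": [0, 0, 0], "gripper": -1},
    {"linear": [0, 0, 1], "angular": [0, 0, 0], "gripper": -1},
    {"linear": [0, 0, 1], "angular": [0, 0, 0], "gripper": -1}
  ]
}}

```text
time_s: 14.15
position: [0.419, 0.2919, 0.0935]
tool_rot: [[-0.131, 0.991, -0.002], [0.991, 0.131, -0.0], [-0.0, -0.002, -1.0]]
ft_force: [1.7, 1.0, -3.0]
grip_width: 0.0194
```

>>> {"method": "servo_tool", "body": {
  "commands": [
    {"linear": [0, 0, 0.4], "angular": [0, 0, 0], "gripper": -1},
    {"linear": [0, 0, 0.7], "angular": [0, 0, 0], "gripper": -1},
    {"linear": [0, 0, 0.7], "angular": [0, 0, 0], "gripper": -1},
    {"linear": [0, 0, 0.7], "angular": [0, 0, 0], "gripper": -1}
  ]
}}

```text
time_s: 14.55
position: [0.419, 0.2919, 0.0928]
tool_rot: [[-0.131, 0.991, -0.002], [0.991, 0.131, -0.0], [0.0, -0.002, -1.0]]
ft_force: [2.1, 0.4, -1.7]
grip_width: 0.0193
```

>>> {"method": "servo_tool", "body": {
  "commands": [
    {"linear": [0, 0, 0.5], "angular": [0, 0, 0], "gripper": -1},
    {"linear": [0, 0, 0.5], "angular": [0, 0, 0], "gripper": -1},
    {"linear": [0, 0, 0.5], "angular": [0, 0, 0], "gripper": -1}
  ]
}}

```text
time_s: 14.85
position: [0.419, 0.2919, 0.0924]
tool_rot: [[-0.131, 0.991, -0.002], [0.991, 0.131, -0.0], [0.0, -0.002, -1.0]]
ft_force: [1.6, -0.6, -0.8]
grip_width: 0.0194
```

>>> {"method": "servo_tool", "body": {
  "commands": [
    {"linear": [0, 0, 0.5], "angular": [0, 0, 0], "gripper": -1},
    {"linear": [0, 0, 0.5], "angular": [0, 0, 0], "gripper": -1},
    {"linear": [0, 0, 0.5], "angular": [0, 0, 0], "gripper": -1}
  ]
}}

```text
time_s: 15.15
position: [0.4191, 0.2919, 0.0923]
tool_rot: [[-0.131, 0.991, -0.001], [0.991, 0.131, -0.0], [0.0, -0.001, -1.0]]
ft_force: [-0.4, -0.3, 5.4]
grip_width: 0.019
```

The force jumped from -0.8 to +5.4 N while z hardly moved, so the handle is on a seat. I'll check the moment before letting go, to see whether it rests on one seat or both.

```bash
python3 - <<'E'
from h import *
p=snap('wrist'); save(p,'w10')
for i in range(4):
    s,T=pose(); R=T[:3,:3]; print(s['time_s'],T[2,3].round(5),(R.T@s['ft_force']).round(2),(R.T@s['wrist_torque']).round(3)); env.get_image('side')
print(T.round(4))
f=p['frame'][60:310,230:410];cv2.imwrite('pics/w10c.png',cv2.resize(f,None,fx=2.4,fy=2.4,interpolation=2))
E
```

```text
15.2 0.09234 [-1.42 -0.65 -5.93] [ 0.177 -0.163  0.004]
15.25 0.09232 [-1.29 -0.48 -5.54] [ 0.133 -0.109  0.036]
15.3 0.09235 [-0.56 -0.49 -5.06] [ 0.123 -0.189  0.028]
15.35 0.09234 [-0.28 -0.33 -5.88] [ 0.107 -0.122  0.041]
[[-1.309e-01  9.914e-01 -1.200e-03  4.190e-01]
 [ 9.914e-01  1.309e-01 -1.000e-04  2.919e-01]
 [ 1.000e-04 -1.200e-03 -1.000e+00  9.230e-02]
 [ 0.000e+00  0.000e+00  0.000e+00  1.000e+00]]
```

View pics/w10c.png

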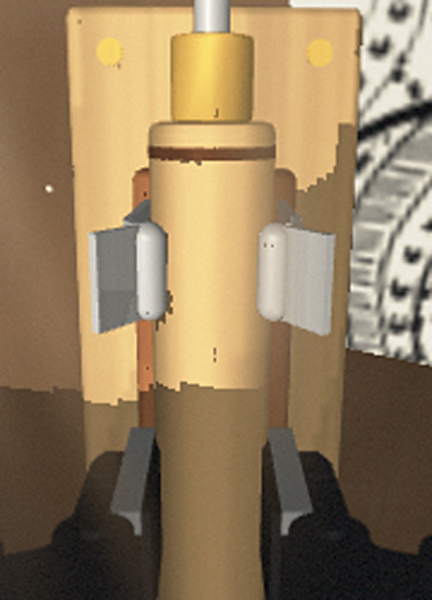

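The lips are above the handle's widest part on both sides, and the moment is small, so the load is shared between the seats. Letting go.

>>> {"method": "servo_tool", "body": {
  "commands": [
    {"linear": [0, 0, 0], "angular": [0, 0, 0], "gripper": 0.2},
    {"linear": [0, 0, 0], "angular": [0, 0, 0], "gripper": 0.2},
    {"linear": [0, 0, 0], "angular": [0, 0, 0], "gripper": 0.2},
    {"linear": [0, 0, 0], "angular": [0, 0, 0], "gripper": 0.2},
    {"linear": [0, 0, 0], "angular": [0, 0, 0], "gripper": 0.2},
    {"linear": [0, 0, 0], "angular": [0, 0, 0], "gripper": 0.2},
    {"linear": [0, 0, 0], "angular": [0, 0, 0], "gripper": 0.2}
  ]
}}

```text
time_s: 16.1
position: [0.419, 0.2919, 0.0918]
tool_rot: [[-0.131, 0.991, -0.002], [0.991, 0.131, -0.0], [-0.0, -0.002, -1.0]]
ft_force: [-0.4, 0.2, 0.5]
grip_width: 0.0512
```

>>> {"method": "servo_tool", "body": {
  "commands": [
    {"linear": [0, 0, -10], "angular": [0, 0, 0], "gripper": 0.2},
    {"linear": [0, 0, -30], "angular": [0, 0, 0], "gripper": 0.2},
    {"linear": [0, 0, -60], "angular": [0, 0, 0], "gripper": 0.2},
    {"linear": [0, 0, -100], "angular": [0, 0, 0], "gripper": 0.2},
    {"linear": [0, 0, -140], "angular": [0, 0, 0], "gripper": 0.2},
    {"linear": [0, 0, -140], "angular": [0, 0, 0], "gripper": 0.2},
    {"linear": [0, 0, -140], "angular": [0, 0, 0], "gripper": 0.2},
    {"linear": [0, 0, -140], "angular": [0, 0, 0], "gripper": 0.2}
  ]
}}

```text
time_s: 16.9
position: [0.4187, 0.2917, 0.2309]
tool_rot: [[-0.131, 0.991, -0.004], [0.991, 0.131, -0.001], [-0.0, -0.004, -1.0]]
ft_force: [-0.2, -0.6, 0.8]
grip_width: 0.0515
```

```bash
python3 - <<'E'
from h import *
import pickle
p=snap('wrist'); save(p,'w11'); pickle.dump(p,open('w11.pkl','wb'))
s,T=pose(); print(T[:3,3],s['ft_force'],s['grip_width'],s['time_s'])
q=snap('side');save(q,'s11');f=q['frame'][140:240,210:330];cv2.imwrite('pics/s11c.png',cv2.resize(f,None,fx=6,fy=6,interpolation=2))
E
```

```text
[0.41871444 0.29169891 0.23071097] [-0.40766797  0.35067642 -0.46817351] 0.051250555862681776 16.95
```

View pics/w11.png

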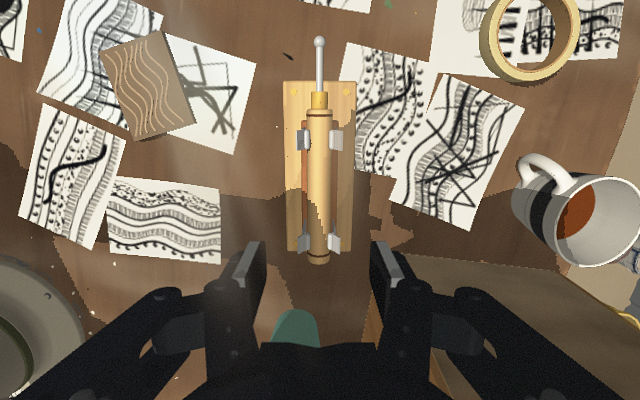

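View pics/s11c.png

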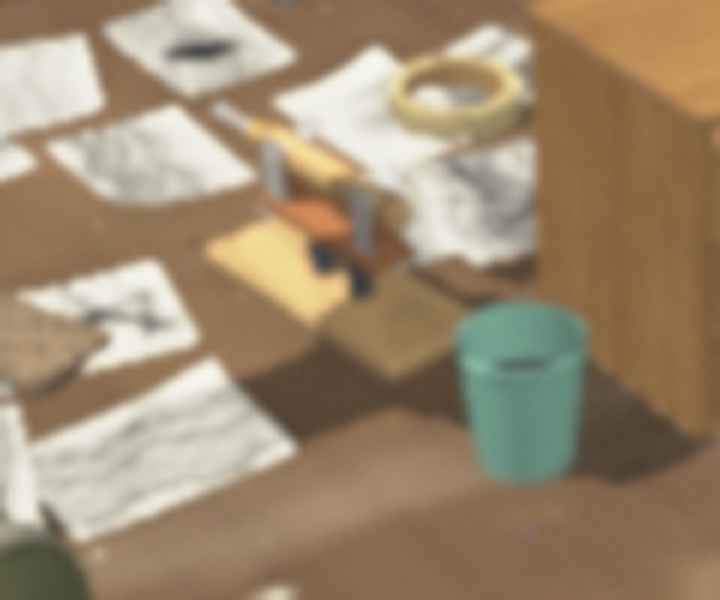

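The burnisher sits in both clips, with its ball at (319,42) toward the +x end. Now a numeric check of centring and level.

```bash
python3 - <<'E'
from h import *
import pickle
p=pickle.load(open('w11.pkl','rb'))
c=np.array([.4195,.2925]);th=np.radians(97.5);u=np.array([np.cos(th),np.sin(th)]);v=np.array([-u[1],u[0]])
for n,px in (('ball',(319,42)),('neck end',(319.5,110)),('butt end',(317.5,261)),('lipN mid',(319.5,139)),('lipB mid',(318,243))):
    z=.0905 if 'lip' not in n else .0995+.003
    w=atz(p,[px],z)[0][:2]-c; print(n,(w@u*1000).round(1),(w@v*1000).round(1))
for H in (.0905,):
  for x in (.122,.07,-.07,.046,-.046): print(x,proj(p,np.r_[c+u*x,H]).round(1))
f=p['frame'][60:280,260:380];cv2.imwrite('pics/w11c.png',cv2.resize(f,None,fx=2.7,fy=2.7,interpolation=2))
E
```

```text
ball 122.9 0.8
neck end 69.9 0.2
butt end -71.2 1.6
lipN mid 46.8 0.2
lipB mid -46.7 1.2
0.122 [[320.   43.2]]
0.07 [[319.8 109.8]]
-0.07 [[319.2 259.9]]
0.046 [[319.6 138.5]]
-0.046 [[319.2 237.1]]
```

View pics/w11c.png

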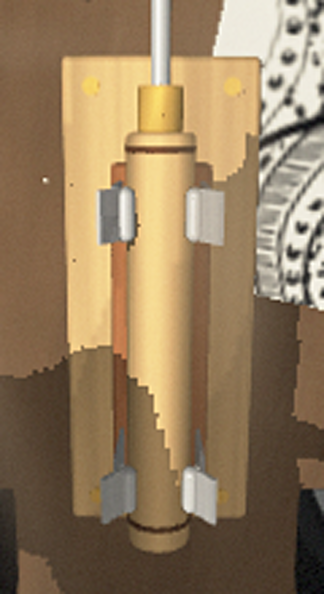

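Centred within about 1 mm, with the lips overlapping the handle edges at both clips and the gripper clear. Handing in.

```bash
python3 -c "
from h import *
print(env.close_job())"
```

```text
the job is handed in; nothing more can be done
None
```

I put the burnisher back in the holder, ball end toward the holder's +x end. I then let go, backed the gripper off, and handed the job in at about 17 s. No verdict is reported.

- **Carry:** I gripped the handle at its middle and carried it past in front of the drawer chest. It did not slip in the pads.
- **Pressing in:** The lips were touched at a tool height of 110.5 mm, about 19 mm above where it came home. The highest push reading was about 10 N, and then the clips pulled the handle in. I stopped at the first rise on the seats, with about 5–6 N in total.
- **Last checks:** In the final wrist picture the handle is centred within about 1 mm along the holder. The lips close over it at both clips, and its position matches a seated axis about 90 mm above the table. I never aimed at or touched the bystanders. The cup and tape look unmoved in the pictures, but I did not measure the bystanders again.
- **What disagreed:**
    - The gripper read 19–20 mm on the 22 mm handle, though the grip held.
    - The wrist showed a small moment (about 0.14 N m) at first seating, so the two seats may have been loaded slightly unevenly.
    - Triangulating the height of the burnisher on the table was too noisy to use, so I took that from the handle's radius.

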